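Load a drawer-runner tongue under the jig's leaf spring

ROBOT

A 7-joint arm with a two-finger parallel gripper is mounted at the origin on the work surface. World frame = base frame: x ahead of the robot, y to its left, z up, the work surface at z = 0. Lengths are in m, angles in rad, forces in N, time in s.
With the tool pointing down it reaches from about 0.4 to 0.9 m from the base axis. Payload 5.6 kg.
Tool frame: the origin (TCP) lies midway between the tips of the shut fingers; the grasp point (between the pads) lies 19 mm behind it; y points along the fingers, z is the direction in which the jaws open and shut, and the axes are right-handed (so a half turn about y gives the same grasp; the last joint's range is limited). The gripper opens to 92 mm and grips with 3 to 60 N. Pads are 20 mm wide; open, the fingers measure 128 mm over their backs; the gripper's body (75 mm by 189 mm) begins 69 mm behind the grasp point.
Start: joints at [1.307, 0.468, -0.012, 1.603, 0.006, 1.071, -0.056], TCP at [0.142, -0.634, 0.181] pointing down, gripper open.
Joint ranges: [-2.53, 2.53], [-0.31, 2.02], [-1.57, 1.55], [0.28, 2.44], [-1.29, 4.43], [0.15, 1.84], [-2.92, 2.92]. Speed limits (rad/s): [2.57, 2.57, 3.14, 3.14, 3.14, 3.14, 3.14].

INTERFACE

Orientations are given as a 3x3 rotation matrix whose columns are the frame's x, y, z axes.
In Python, from station import env, effector, solver, viewer, workorder, search_frame, tip_of gives the robot as it stands. Calls block until the motion is done:
- env.reach(position, orientation): joint-space move of the TCP to a pose.
- env.movel(position, frame=None, rate=0.15): straight line of the TCP; frame=None keeps the orientation; rate is the mean speed in m/s.
- env.goto_joints(angles): joint-space move.
- effector.release() and effector.grasp(squeeze=None): open the fingers fully, or close them until they stop; squeeze is the grip in N (None keeps the last).
- env.pause(seconds).
- solver.inverse_kinematics(position, orientation): joint angles nearest the present ones, or None.
- env.sense(): the state.
- viewer.read_camera(name): name is "side" or "top" or "wrist"; returns (picture, depth): 480x640x3 uint8, red, green, blue; 480x640 float32, m along the optical axis (not along the pixel's ray), 0 where there is no reading.
- viewer.camera_info(name): a dict with "intrinsics" (3x3 intrinsics, pixels), "eye" and "rotation" of the camera in the world; the wrist camera has in their place "T_tool_cam" (4x4, takes a point from camera to tool coordinates, whose origin is the TCP and whose axes are the tool frame's). Camera axes: x right, y up, looking along -z (the intrinsics and any distortion apply to the point x, -y, -z); pixel columns grow to the right and rows downward; lengths in m; the calibration is good to about 2 mm. A picture is of the moment at which its call begins: read the wrist's pose just before it. camera_info takes no time and is no camera call.
A pose or a line that the arm cannot do raises env.PlanningError and nothing moves.
- workorder.finish_job(): hands the job in, once; it reports no verdict.
Trained networks look in the newest picture that a camera, given by its name, has taken for a name from the list of things; names that differ only in an ending like _2 or _b are one class to them, and where a whole thing is asked for, a point or a joint stands for the part that bears it (a point fixed in the world has none). Each returns a list of dicts, best first, with "score" (0 to 1); they miss things now and then, are a little off and sometimes report something else, mostly with a low value. They report only what shows in the picture. A call takes as long as a camera call. They do not tell look-alikes from the thing itself.
- search_frame(camera, name): "at" ([x, y, z] in m, in world coordinates, good to about 4 mm: the middle of the surface that is visible of it).
- tip_of(camera, name): "at" ([x, y, z] in m, in world coordinates, good to about 4 mm: a listed point, or the origin of a listed thing).
The state is a dict: "t": time; "joint_positions": joint angles; "joint_velocities": joint speeds; "tau": joint torques, N m; "ee_pos": TCP position; "tcp_rot": TCP orientation; "wrist_force": force on the tool from outside, world axes, zero at the start; "moment": the same for the moment, N m; "gripper_width": finger opening in m.
Only numpy, scipy, OpenCV 4.12 (cv2) and the standard library are available. Lean on these libraries where they do the work, as an engineer would, in place of code of your own. Each camera call takes 0.05 s, during which the arm holds its last target.

TASK

With the closed fingertips, press the aluminium tongue firmly down on the jig's sprung bed and, keeping it pressed, slide it along the channel under the bridge and the leaf spring until its front end is fully home against the end stop; then let go and move clear. Only press and push the tongue: do not lift, tip or carry it, and leave everything else on the bench where it is.

Things in the scene. Friction and masses are not known exactly. Their poses are not given: they have to be found in the camera images.
- jig: Loading jig fixed to the bench. Origin: on its centre line at bench height; +x is the direction in which the tongue is slid (open end, bridge, leaf spring, end stop), z up. Grey base plate 268 x 104 mm (x -156 to +112). Side rails at y = +-31.5 to 43.5 mm (63 mm between them), tops 24 mm above the bench. All heights given are above the bench.
- tongue: Loose aluminium plate 150 (x) x 58 (y) x 10 mm, about 250 g, lying on the bed between the rails, axes like the jig's. Origin: centre of its underside. A cross rib, 8 mm long, 50 wide, 9 mm high, stands on it at x = -19 to -11 mm. Two black dots mark its front half. At the start its top is at 31 mm, 5 mm too high for the bridge, and its front end 5 to 17 mm short of the bridge.
- tongue_pad (a point): Middle of the bare finger pad on the tongue's top, 23 mm behind the rib's rear face (pad: x = -75 to -19 mm of the tongue); axes like the tongue's. A finger here can press down and push against the rib; sliding it while pressed takes 5 to 15 N. With the tongue home the rib is still 14 mm short of the bridge.
- tongue_nose (a point): Middle of the lower edge of the tongue's front end (x = +75 mm of the tongue); axes like the tongue's.
- jig_stop (a point): Point on the centre line of the dark end stop's face (x = 92 mm of the jig; block's top at 36 mm), 13 mm above the bench; axes like the jig's. The tongue's nose ends here, 77 to 89 mm from where it started.
- jig_bridge (a point): Middle of the lower front edge of the dark steel bridge across the channel (x = 20 to 32 mm of the jig, underside 26 mm, top 42 mm above the bench); axes like the jig's.
- bed (a joint): Travel of the black sprung bed between the rails, m: 0 up (surface at 21 mm), 0.008 bottomed (13 mm). With the tongue on it, about 4 N starts it and 10 N bottoms it; from 0.005 on the tongue's top clears the bridge, bottomed it is at 23 mm. Released, it lifts an inserted tongue by up to 3 mm, against the bridge.
- leaf (a joint): Upward turn of the steel leaf spring about its root on the bridge's far side, rad: 0 at rest (tip at x = 86 mm of the jig, lowest point 19 mm high), about 0.1 to 0.15 with the tongue under it. 40 mm wide, it slopes down away from the bridge and pushes down with about 5 N.
- jar: Clear jar with a grey lid, 44 mm diameter, 55 mm high, standing beside the jig; origin at the centre of its underside. Leave alone.
- bracket: Steel angle bracket, 70 x 35 mm, 42 mm high, beside the jig; origin under its centre. Leave alone.
- pull: Black drawer pull, 150 mm long, lying at the right; leave alone.
- driver: Screwdriver lying at the left; leave alone.
- wrench: Wrench lying at the right; leave alone.
- case: Grey open compartment tray 160 x 110 x 45 mm at the left; leave alone.
- block: Wooden packing block 50 x 30 x 30 mm at the left; leave alone.
There are look-alikes about, which are no part of the job. Of the things shaped like the tongue, the aluminium one is meant.

How it is judged:
By the outcome, as a careful person would: the job done as asked, in the order asked, and still so for the second after the job is handed in, with the robot touching nothing.
It also fails if it takes over 32 s, if anything falls off the work surface, if the arm or the gripper's body presses on something with over 40 N, if the wrist force passes 120 N, or if a joint passes its speed limit or range.

## Working session

There is one attempt and no reset: what is moved stays moved. The work goes in short steps, each a Python script; the robot and the scene stay as the last script left them, time stands still between calls to the robot, and variables do not carry over. Pictures are saved under pics/ and viewed, and the job is handed in when it is done.

```bash
ls; mkdir -p pics
python3 - <<'E'
from station import env, effector, solver, viewer, search_frame, tip_of
import cv2
s=env.sense(); print(s['t'],s['ee_pos'],s['tcp_rot'],s['gripper_width'])
for c in ['top','side']:
    p,d=viewer.read_camera(c); cv2.imwrite(f'pics/{c}0.png',p[:,:,::-1])
    print(c,viewer.camera_info(c))
    for n in ['jig','tongue','tongue_pad','tongue_nose','jig_stop','jig_bridge']:
        print(n,[( [round(float(v),4) for v in r['at']],round(r['score'],2)) for r in tip_of(c,n)])
print(env.sense()['t'])
E
```

```text
pics
0.0 [ 0.14216201 -0.63363641  0.1798491 ] [[-9.75737608e-01 -4.83973188e-04  2.18942653e-01]
 [-2.18943158e-01  1.63504367e-03 -9.75736245e-01]
 [ 1.14249382e-04 -9.99998546e-01 -1.70133622e-03]] 0.09176930339309643
top {'intrinsics': array([[444.67677897,   0.        , 322.51584086],
       [  0.        , 444.67677897, 242.15239858],
       [  0.        ,   0.        ,   1.        ]]), 'eye': array([0.43740938, 0.00259564, 1.05281442]), 'rotation': array([[ 0.00622825,  0.99668849, -0.08107564],
       [-0.99995398,  0.00561596, -0.00777797],
       [-0.0072969 ,  0.08112035,  0.9966776 ]])}
jig []
tongue [([0.5238, -0.0388, 0.0255], 0.78), ([0.4464, 0.1581, 0.0017], 0.68)]
tongue_pad [([0.476, -0.2166, 0.0125], 0.79), ([0.4896, 0.1445, 0.0095], 0.74), ([0.4773, -0.0293, 0.0289], 0.55)]
tongue_nose [([0.5928, -0.0594, 0.0238], 0.78), ([0.3768, 0.1792, 0.0003], 0.59), ([0.4186, -0.3171, -0.0022], 0.58), ([0.6197, 0.4809, 0.0002], 0.28)]
jig_stop [([0.675, -0.0825, 0.0135], 0.88)]
jig_bridge [([0.5884, -0.062, 0.0229], 0.74), ([0.6029, -0.0644, 0.0264], 0.6)]
side {'intrinsics': 
[... 214 characters left out ...]
on': array([[-0.99421504,  0.08722904, -0.06267015],
       [-0.10722398, -0.77191864,  0.62661362],
       [ 0.00628265,  0.62970843,  0.77680617]])}
jig [([0.5885, -0.0566, -0.0028], 0.71)]
tongue [([0.4593, -0.2534, 0.005], 0.68), ([0.5204, -0.0403, 0.0221], 0.58), ([0.4487, 0.154, 0.0006], 0.57), ([0.6163, 0.4808, 0.0004], 0.18)]
tongue_pad [([0.4828, -0.2181, 0.0078], 0.77), ([0.4766, -0.0318, 0.0282], 0.59), ([0.4865, 0.1442, 0.0119], 0.57)]
tongue_nose [([0.5925, -0.0581, 0.0201], 0.94), ([0.3809, 0.1805, -0.0013], 0.71), ([0.4218, -0.3177, 0.0017], 0.66)]
jig_stop [([0.6688, -0.0853, 0.0148], 0.89)]
jig_bridge [([0.6069, -0.0689, 0.0246], 0.74), ([0.6708, -0.0893, 0.0133], 0.48)]
0.7
```

View pics/top0.png

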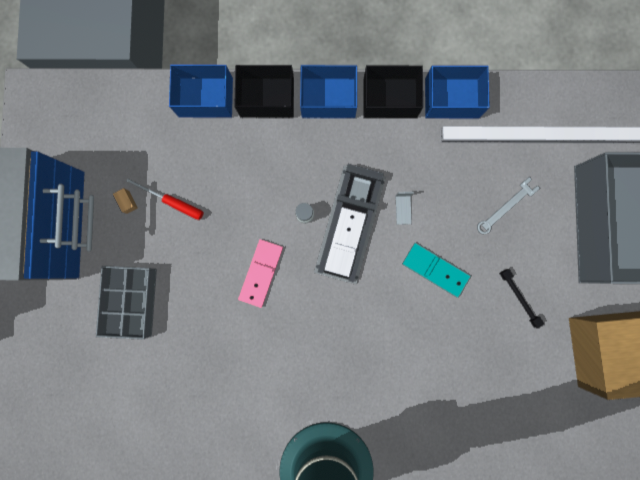

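View pics/side0.png

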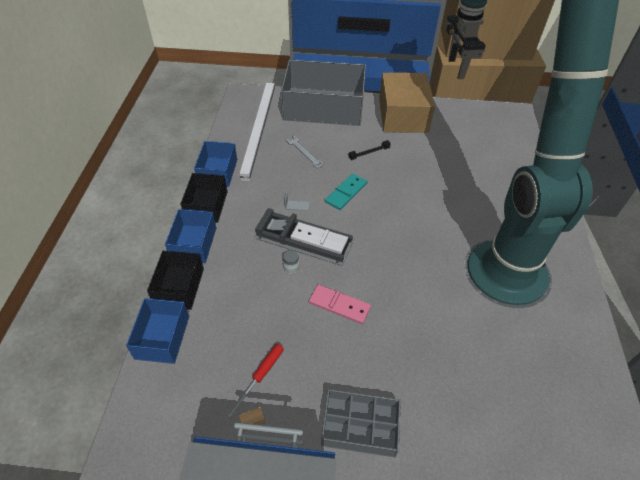

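Run:
```python
import cv2
a=cv2.imread('pics/top0.png')
cv2.imwrite('pics/top0c.png',cv2.resize(a[110:310,250:450],(600,600),interpolation=cv2.INTER_CUBIC))
```

```text
(no output)
```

View pics/top0c.png

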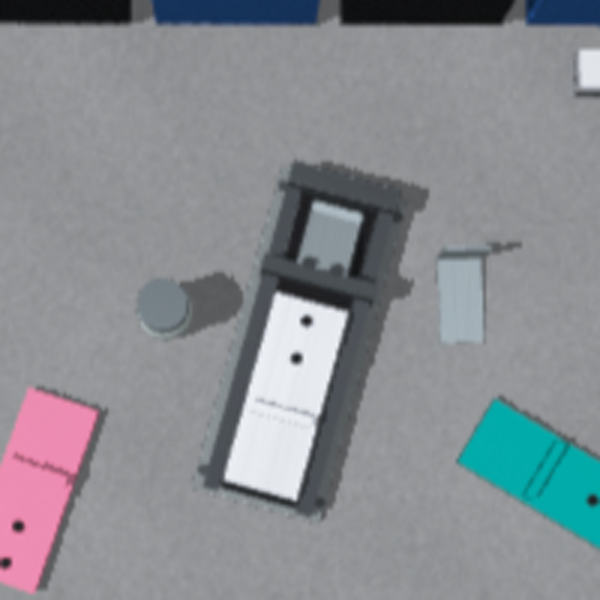

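The tongue-shaped things are pink (262,272), teal (437,270) and silver-white (345,242). The silver-white one in the jig, between the rails with its dots towards the bridge, is the aluminium tongue, and the crop confirms this. Next I'll measure the axis and the rib.

```bash
cat > h.py <<'E'
from station import env, effector, solver, viewer, search_frame, tip_of
import numpy as np, cv2
def cast(info,uv,z):
    uv=np.asarray(uv,float).reshape(-1,2);K=info['intrinsics']
    r=np.c_[(uv[:,0]-K[0,2])/K[0,0],-(uv[:,1]-K[1,2])/K[1,1],-np.ones(len(uv))]@info['rotation'].T
    e=info['eye'];return e+r*((z-e[2])/r[:,2])[:,None]
def cloud(info,d):
    K=info['intrinsics'];v,u=np.mgrid[:480,:640]
    c=np.stack([(u-K[0,2])/K[0,0]*d,-(v-K[1,2])/K[1,1]*d,-d],-1)
    return c@info['rotation'].T+info['eye']
def frame(yaw):
    jx=np.array([np.cos(yaw),np.sin(yaw),0]);jy=np.array([-np.sin(yaw),np.cos(yaw),0])
    return jx,jy,np.c_[-jx,[0,0,-1],-jy]
E
python3 - <<'E'
from h import *
for c,roi in [('top',(320,150,395,290)),('side',(250,205,360,270))]:
    p,d=viewer.read_camera(c);I=viewer.camera_info(c)
    P=cloud(I,d);m=np.zeros((480,640),bool);m[roi[1]:roi[3],roi[0]:roi[2]]=1
    w=m&(p.min(2)>175); n,l,st,_=cv2.connectedComponentsWithStats(w.astype(np.uint8)); k=1+np.argmax(st[1:,4]); w=l==k
    q=cast(I,np.argwhere(w)[:,::-1],0.031)
    r=cv2.minAreaRect((q[:,:2]*1000).astype(np.float32)); b=cv2.boxPoints(r)
    print(c,w.sum(),'tongue rect',r,'depth z med',np.median(P[w][:,2]))
    h=m&(P[...,2]>.015)&(P[...,2]<.05)&(d>0)&~w
    r2=cv2.minAreaRect((P[h][:,:2]*1000).astype(np.float32)); print('rails rect',r2)
    pts=q[:,:2];ev=np.linalg.eigh(np.cov(pts.T))[1][:,1]; print('pca yaw',np.degrees(np.arctan(ev[1]/ev[0])))
E
```

```text
top 1564 tongue rect ((522.2959594726562, -40.723594665527344), (57.1538200378418, 148.8016815185547), 74.6738510131836) depth z med 0.030200240852216287
rails rect ((567.3316040039062, -53.79383850097656), (90.95335388183594, 263.886962890625), 74.68450927734375)
pca yaw -15.270742764286096
side 453 tongue rect ((549.52587890625, -49.25902557373047), (57.89134216308594, 89.98761749267578), 76.17784881591797) depth z med 0.03207686241302787
rails rect ((579.5318603515625, -25.926116943359375), (197.97251892089844, 274.3827819824219), 62.91620635986328)
pca yaw -13.514873742064646
```

Both rectangles agree: tongue 149x57 mm, centre (0.522,-0.041), top at 30 mm, yaw -15.3°. The predicted nose matches the network, and it is about 81 mm from the stop. I'll close the fingers, approach behind the rib and touch down.

Run:
```python
from h import *
yaw=np.radians(-15.3);jx,jy,R=frame(yaw);C=np.array([.5223,-.0407,0])
T=C-.036*jx
effector.grasp(20)
env.reach(T+[0,0,.10],R); s=env.sense();print(s['t'],s['ee_pos'],s['gripper_width'],s['wrist_force'])
p,d=viewer.read_camera('wrist');cv2.imwrite('pics/w1.png',p[:,:,::-1])
env.movel(T+[0,0,.037],rate=.08); s=env.sense();print(s['t'],s['ee_pos'],s['wrist_force'])
p,d=viewer.read_camera('wrist');cv2.imwrite('pics/w2.png',p[:,:,::-1])
p,d=viewer.read_camera('side');cv2.imwrite('pics/s2.png',cv2.resize(p[190:280,240:370,::-1],(780,540),interpolation=cv2.INTER_CUBIC))
```

```text
4.6333 [ 0.48773525 -0.03199172  0.10002975] 0.000660763239947964 [-0.94706121  0.05444996  1.73109312]
5.6167 [ 0.48797094 -0.03110355  0.0372969 ] [ 1.97084365e-02 -3.70151170e-01 -1.84751878e-05]
```

View pics/w2.png

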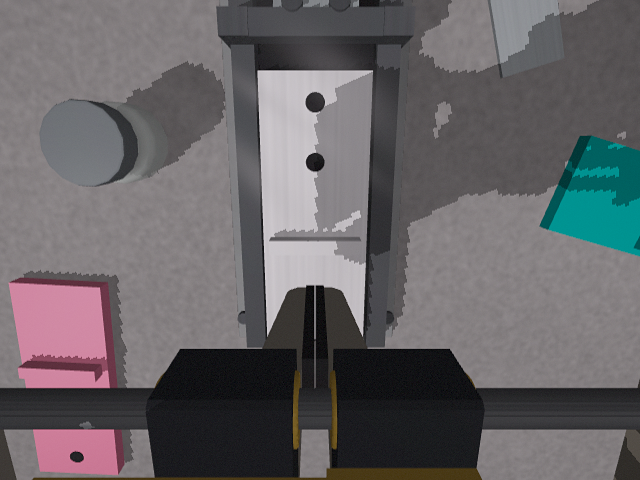

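View pics/s2.png

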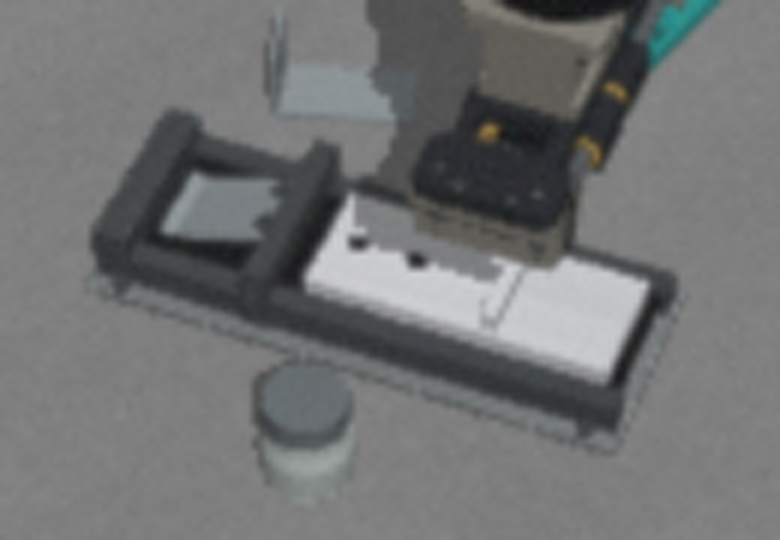

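Wrist view: the closed tips (315,290) are centred on the tongue behind the rib (row 238). The nose edge (row 70) is short of the bridge and the channel is aligned with the tool. Now I'll press in steps.

Run:
```python
from h import *
p0=env.sense()['ee_pos'];z=.0315
f0=env.sense()['wrist_force']
tgt=np.array([.5223,-.0407,0])-.036*frame(np.radians(-15.3))[0]
while z>.012:
    env.movel([tgt[0],tgt[1],z],rate=.05); s=env.sense()
    print(round(s['t'],2),round(z,4),np.round(s['ee_pos'],4),np.round(s['wrist_force'],1))
    if s['wrist_force'][2]>19: break
    z-=.0015 if s['wrist_force'][2]<9 else .0008
```

```text
5.97 0.0315 [ 0.4874 -0.0313  0.0313] [-0.1  0.  -0.2]
6.22 0.03 [ 0.4875 -0.0312  0.0299] [ 0.5 -0.   0.2]
6.47 0.0285 [ 0.4875 -0.0312  0.0284] [ 0.3 -0.5 -0.2]
6.72 0.027 [ 0.4875 -0.0312  0.0269] [-0.2  0.2  0.4]
6.97 0.0255 [ 0.4875 -0.0312  0.0254] [0.3 0.4 0.1]
7.22 0.024 [ 0.4875 -0.0312  0.0239] [-0.1 -0.5  0. ]
7.47 0.0225 [ 0.4875 -0.0312  0.0224] [ 0.3 -0.1 -0.1]
7.72 0.021 [ 0.4875 -0.0312  0.0209] [ 0.3  0.  -0.2]
7.97 0.0195 [ 0.4875 -0.0312  0.0194] [ 0.5 -0.2 -0.3]
8.22 0.018 [ 0.4875 -0.0312  0.0179] [-0.3 -0.8 -0.1]
8.47 0.0165 [ 0.4875 -0.0312  0.0164] [-0.3  0.7 -0.3]
8.72 0.015 [ 0.4875 -0.0312  0.0149] [-0.2  0.2 -0.1]
8.97 0.0135 [ 0.4875 -0.0312  0.0134] [ 0.1 -0.1  0. ]
```

No contact at 13 mm, which doesn't fit. I'll look before going on.

Run:
```python
from h import *
s=env.sense();print(s['gripper_width'],s['wrist_force'],s['moment'],s['tau'])
p,d=viewer.read_camera('wrist');cv2.imwrite('pics/w3.png',p[:,:,::-1])
p,d=viewer.read_camera('side');cv2.imwrite('pics/s3.png',cv2.resize(p[190:280,240:370,::-1],(780,540),interpolation=cv2.INTER_CUBIC))
p,d=viewer.read_camera('top');cv2.imwrite('pics/t3.png',cv2.resize(p[130:300,270:430,::-1],(560,595),interpolation=cv2.INTER_CUBIC))
```

```text
0.0002783843169018148 [ 0.11315086 -0.12094141  0.04455818] [ 0.04775617  0.02897165 -0.00369053] [-1.31063989e-03 -4.24606097e+01 -4.59702730e+00 -1.52737588e+01
  2.86772184e-02 -7.58222700e-02 -3.75961754e-03]
```

View pics/w3.png

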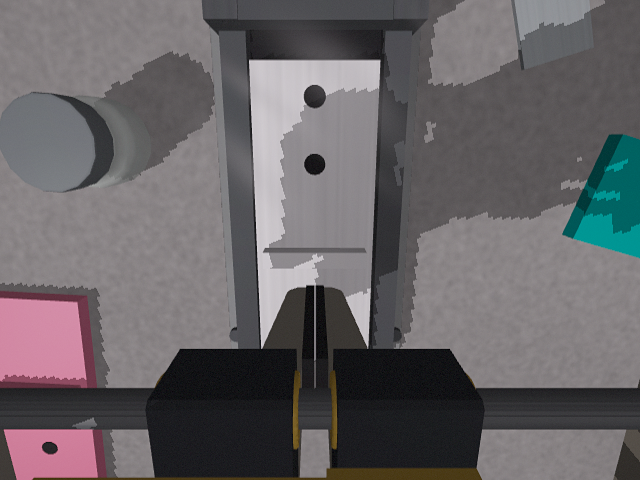

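View pics/s3.png

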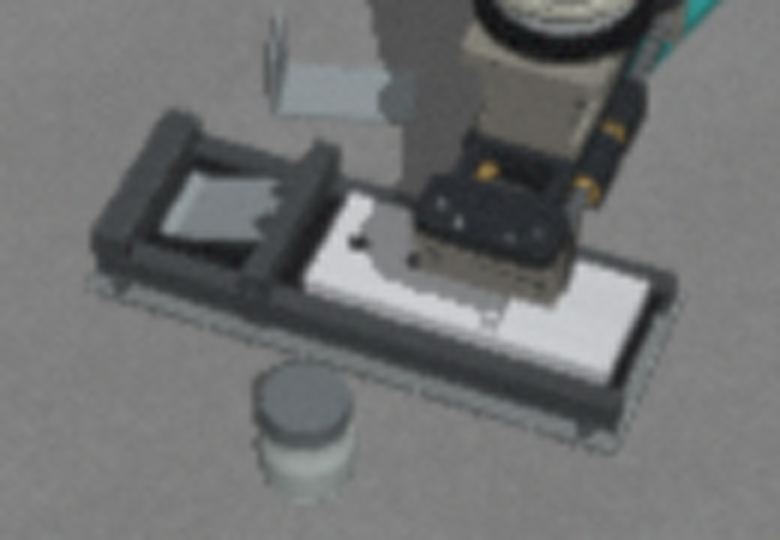

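View pics/t3.png

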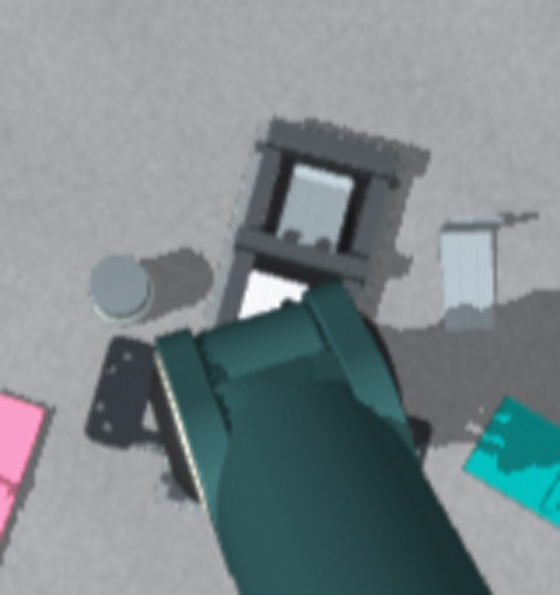

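Run:
```python
from h import *
I=viewer.camera_info('wrist');print(I)
s=env.sense();p,d=viewer.read_camera('wrist')
T=I['T_tool_cam'];K=I['intrinsics'];v,u=np.mgrid[:480,:640]
c=np.stack([(u-K[0,2])/K[0,0]*d,-(v-K[1,2])/K[1,1]*d,-d],-1)
t=c@T[:3,:3].T+T[:3,3]; w=t@s['tcp_rot'].T+s['ee_pos']
for n,(x,y) in dict(tongue_front=(280,80),tongue=(290,200),tongue_nearrib=(290,262),rib=(310,250),behind=(280,280),bench=(200,270),railL=(235,200),bridge=(315,10),jar=(85,120),tip=(315,290),tipL=(295,292),tipR=(335,292),fing=(300,300)).items():
    print(n,np.round(d[y,x],4),'tool',np.round(t[y,x]*1000,1),'world',np.round(w[y,x]*1000,1))
Ti=np.linalg.inv(T)
for q in [(0,0,0),(0,-.019,0),(-.01,0,0),(-.01,0,.018)]:
    a=Ti@np.r_[q,1];print(q,K[0,0]*a[0]/-a[2]+K[0,2],K[1,1]*-a[1]/-a[2]+K[1,2])
```

```text
{'intrinsics': array([[385.74476073,   0.        , 314.53153517],
       [  0.        , 385.74476073, 247.1807618 ],
       [  0.        ,   0.        ,   1.        ]]), 'T_tool_cam': array([[ 1.78102305e-04, -9.61741277e-01, -2.73959275e-01,
        -7.65728618e-02],
       [-4.24395312e-04,  2.73959182e-01, -9.61741226e-01,
        -2.04343924e-01],
       [ 9.99999894e-01,  2.87555361e-04, -3.59365727e-04,
         6.53893750e-04],
       [ 0.00000000e+00,  0.00000000e+00,  0.00000000e+00,
         1.00000000e+00]])}
tongue_front 0.1728 tool [-101.3  -17.6  -14.7] world [589.1 -43.7  31.2]
tongue 0.1865 tool [-47.4 -18.7 -11.1] world [536.3 -33.   32.2]
tongue_nearrib 0.1862 tool [-18.7 -27.3 -11.1] world [508.6 -25.4  40.8]
rib 0.19 tool [-23.2 -22.   -1.5] world [510.3 -35.9  35.5]
behind 0.1975 tool [ -6.3 -19.  -17. ] world [498.1 -16.5  32.5]
bench 0.23 tool [ -0.5  13.1 -67.5] world [5.059e+02 3.380e+01 4.000e-01]
railL 0.1926 tool [-46.5 -12.6 -39. ] world [542.7  -5.9  26.1]
bridge 0.1552 tool [-125.8  -28.9    0.9] world [608.7 -65.3  42.4]
jar 0.1549 tool [-83.3 -41.4 -91.4] world [592.   35.   54.9]
tip 0.1755 tool [ -9.8 -40.9   0.9] world [496.8 -34.7  54.4]
tipL 0.1769 tool [ -8.3 -39.8  -8.2] world [497.8 -25.5  53.3]
tipR 0.1766 tool [ -8.5 -40.1  10.1] world [493.1 -43.2  53.6]
fing 0.1664 tool [ -9.1 -50.6  -5.6] world [497.8 -28.3  64.1]
(0, 0, 0) 313.24223164252123 278.50374088768484
(0, -0.019, 0) 313.1395912673502 291.4548474296928
(-0.01, 0, 0) 313.22258595225617 261.62915069519744
(-0.01, 0, 0.018) 345.5520476144275 261.61941903045494
```

Run:
```python
from h import *
I=viewer.camera_info('wrist')
s=env.sense();p,d=viewer.read_camera('wrist')
T=I['T_tool_cam'];K=I['intrinsics'];v,u=np.mgrid[:480,:640]
c=np.stack([(u-K[0,2])/K[0,0]*d,-(v-K[1,2])/K[1,1]*d,-d],-1)
t=(c@T[:3,:3].T+T[:3,3])*1000
for col in (280,300,313,340,360):
    print(col,[(r,*np.round(t[r,col]).astype(int)) for r in (270,284,288,295,310,330,345,360,400)])
# side cloud near gripper in tool coords
I=viewer.camera_info('side');p,d=viewer.read_camera('side');W=cloud(I,d)
q=(W-s['ee_pos'])@s['tcp_rot']*1000
g=(abs(q[...,0])<45)&(abs(q[...,2])<110)&(q[...,1]<-22)&(q[...,1]>-200)&(d>0)
Q=q[g];print(len(Q))
for lo in range(-110,110,20):
    k=Q[(Q[:,2]>=lo)&(Q[:,2]<lo+20)]
    if len(k):print('z',lo,'n',len(k),'lowest y',np.sort(k[:,1])[-5:].round(),'x at low',k[np.argsort(k[:,1])[-3:],0].round())
m=(abs(q[...,0])<45)&(abs(q[...,2])<110);print(s['joint_positions'].round(3))
vv,uu=np.where(g);print(uu.min(),uu.max(),vv.min(),vv.max())
x0,y0=260,150;cv2.imwrite('pics/s4.png',cv2.resize(p[130:280,240:400,::-1],(800,600)[:2] and (640,600),interpolation=cv2.INTER_CUBIC))
```

```text
280 [(270, np.int64(-12), np.int64(-19), np.int64(-17)), (284, np.int64(-4), np.int64(-18), np.int64(-17)), (288, np.int64(-1), np.int64(-18), np.int64(-17)), (295, np.int64(3), np.int64(-18), np.int64(-17)), (310, np.int64(-9), np.int64(-61), np.int64(-13)), (330, np.int64(-10), np.int64(-79), np.int64(-12)), (345, np.int64(-10), np.int64(-90), np.int64(-11)), (360, np.int64(-31), np.int64(-131), np.int64(-7)), (400, np.int64(-31), np.int64(-145), np.int64(-6))]
300 [(270, np.int64(-11), np.int64(-17), np.int64(-7)), (284, np.int64(-4), np.int64(-18), np.int64(-7)), (288, np.int64(-9), np.int64(-36), np.int64(-6)), (295, np.int64(-9), np.int64(-45), np.int64(-6)), (310, np.int64(-10), np.int64(-62), np.int64(-5)), (330, np.int64(-10), np.int64(-79), np.int64(-5)), (345, np.int64(-11), np.int64(-91), np.int64(-4)), (360, np.int64(-11), np.int64(-100), np.int64(-4)), (400, np.int64(-26), np.int64(-138), np.int64(-2))]
313 [(270, np.int64(-12), np.int64(-19), np.int64(0)), (284, np.int64(-3), np.int64(-17), np.int64(0)), (288, np.int64(-10), np.int64(-38), np.int64(0)), (295, np.int64(
[... 1393 characters left out ...]
152. -138. -138. -136.] x at low [27. 26. 26.]
z -50 n 277 lowest y [-131. -130. -129. -127.  -23.] x at low [-0. 24.  9.]
z -30 n 112 lowest y [-22. -22. -22. -22. -22.] x at low [-32.  18.   5.]
z -10 n 65 lowest y [-39. -37. -35. -24. -23.] x at low [  9.  13. -34.]
z 10 n 53 lowest y [-69. -63. -62. -56. -23.] x at low [10.  9. 30.]
z 30 n 20 lowest y [-137. -137. -136. -136. -126.] x at low [25. 24. 31.]
z 50 n 27 lowest y [-138. -138. -137. -137. -137.] x at low [23. 27. 25.]
z 70 n 68 lowest y [-130. -129. -127. -124. -123.] x at low [28. 25. 28.]
z 90 n 9 lowest y [-164. -161. -154. -151. -148.] x at low [30. 31. 31.]
[ 0.344  0.502 -0.421  2.085  0.345  0.621 -2.152]
308 355 181 251
```

View pics/s4.png

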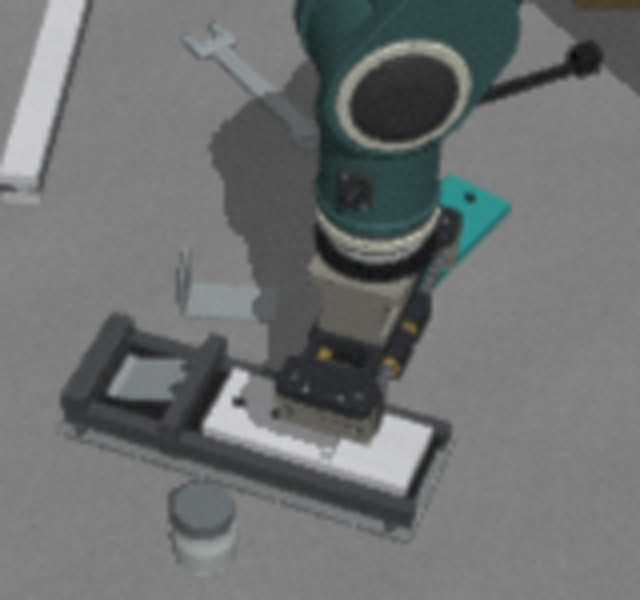

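Both cameras put the real tips at tool y ≈ -36 mm, so the shut fingers end about 36 mm short of the reported TCP. The tips are therefore now at about 49 mm, which is why nothing touched. The body is offset by the same amount (lowest at y ≈ -121), so it clears the jar and bridge. I'll carry on down with that offset, guided by force.

Run:
```python
from h import *
z=.0
tgt=np.array([.5223,-.0407,0])-.036*frame(np.radians(-15.3))[0]
while z>-.024:
    env.movel([tgt[0],tgt[1],z],rate=.05); s=env.sense()
    print(round(s['t'],2),round(z,4),np.round(s['ee_pos'],4),np.round(s['wrist_force'],1))
    if s['wrist_force'][2]>19: break
    z-=.0015 if s['wrist_force'][2]<9 else .0008
```

```text
9.69 0.0 [ 0.4871 -0.0311 -0.0005] [-0.  -0.7  0.5]
9.94 -0.0015 [ 0.4876 -0.0312 -0.0015] [ 0.3 -0.4  0.2]
10.19 -0.003 [ 0.488  -0.0312 -0.0026] [ 0.2 -0.5  3.1]
10.44 -0.0045 [ 0.4879 -0.0312 -0.0042] [-0.2  0.7  5.1]
10.69 -0.006 [ 0.488  -0.0312 -0.0056] [-1.2 -1.   5.1]
10.94 -0.0075 [ 0.488  -0.0312 -0.007 ] [-0.4  0.4  7.3]
11.19 -0.009 [ 0.488  -0.0312 -0.0084] [-1.9  1.1  8.7]
11.44 -0.0105 [ 0.488  -0.0312 -0.0098] [-2.6 -0.4  9.6]
11.69 -0.0113 [ 0.488  -0.0312 -0.0105] [-2.7  0.7 10.9]
11.94 -0.0121 [ 0.488  -0.0312 -0.0106] [-4.8 -0.  19.2]
```

Contact came at -2.5 mm and the bed bottomed after 8 mm of travel, matching the bed's stated travel. Now I'll slide, watching the forces.

Run:
```python
from h import *
jx,jy,R=frame(np.radians(-15.3))
tgt=np.array([.5223,-.0407,0])-.036*jx
z=-.0127;L=0;e0=env.sense()['ee_pos']
while L<.104:
    L+=.008 if L<.070 else .003
    env.movel([*(tgt+L*jx)[:2],z],rate=.06); s=env.sense();f=s['wrist_force']
    print(round(s['t'],2),round(L*1000),'adv',round((s['ee_pos']-e0)@jx*1000,1),'z',round(s['ee_pos'][2]*1000,1),'f along/lat/z',np.round([f@jx,f@jy,f[2]],1))
    if f[2]<14: z-=.0007
    if f[2]>32: z+=.0007
    if f@jx<-38 or abs(f@jy)>25 or f[2]>60: print('stop');break
```

```text
12.22 8 adv 0.8 z -10.9 f along/lat/z [-22.4  -1.5  42.7]
12.51 16 adv 12.1 z -10.7 f along/lat/z [-13.4   0.1  27.5]
12.79 24 adv 19.5 z -10.6 f along/lat/z [-14.2  -0.5  29.3]
13.07 32 adv 27.7 z -10.6 f along/lat/z [-13.2  -0.1  27.2]
13.36 40 adv 36.0 z -10.6 f along/lat/z [-13.1  -0.2  26.8]
13.64 48 adv 44.3 z -10.5 f along/lat/z [-12.6   1.1  26.4]
13.93 56 adv 52.5 z -10.5 f along/lat/z [-11.2  -0.2  25.3]
14.21 64 adv 60.8 z -10.5 f along/lat/z [-12.3   0.2  24.1]
14.49 72 adv 64.4 z -10.6 f along/lat/z [-21.1  -0.4  33.7]
14.74 75 adv 70.0 z -10.5 f along/lat/z [-13.4   1.   21.4]
14.99 78 adv 70.2 z -10.5 f along/lat/z [-20.3  -0.2  28.7]
15.24 81 adv 71.8 z -10.5 f along/lat/z [-23.3  -0.2  31. ]
15.49 84 adv 74.9 z -10.5 f along/lat/z [-22.1  -0.2  30.9]
15.74 87 adv 78.3 z -10.5 f along/lat/z [-22.3  -0.4  30.2]
15.99 90 adv 78.5 z -10.5 f along/lat/z [-28.5  -0.7  35.5]
16.24 93 adv 86.9 z -10.4 f along/lat/z [-14.7   0.4  17.5]
16.49 96 adv 89.7 z -10.4 f along/lat/z [-15.5   0.9  19. ]
16.74 99 adv 90.4 z -10.4 f along/lat/z [-20.1   0.5  24.1]
16.99 102 adv 90.3 z -10.5 f along/lat/z [-27.    0.   31.1]
17.24 105 adv 90.3 z -10.5 f along/lat/z [-34.2  -0.6  39.1]
```

The advance stalled at 90.3 mm while the force rose to 34 N. I'll check by camera before letting go.

Run:
```python
from h import *
s=env.sense();p,d=viewer.read_camera('wrist');cv2.imwrite('pics/w5.png',p[:,:,::-1])
I=viewer.camera_info('wrist');T=I['T_tool_cam'];K=I['intrinsics'];v,u=np.mgrid[:480,:640]
c=np.stack([(u-K[0,2])/K[0,0]*d,-(v-K[1,2])/K[1,1]*d,-d],-1)
w=(c@T[:3,:3].T+T[:3,3])@s['tcp_rot'].T+s['ee_pos']
np.save('w5.npy',w)
jx,jy,R=frame(np.radians(-15.3));r=(w-[.5223,-.0407,0])
for row in range(0,300,12): print(row,[(round(float(r[row,cc]@jx)*1000),round(float(w[row,cc,2])*1000)) for cc in (285,300,345)])
```

```text
0 [(189, 0), (189, 0), (189, 1)]
12 [(175, 37), (175, 38), (175, 37)]
24 [(172, 35), (171, 37), (171, 39)]
36 [(167, 37), (168, 37), (168, 36)]
48 [(164, 36), (164, 37), (164, 36)]
60 [(160, 36), (160, 36), (160, 36)]
72 [(157, 24), (157, 24), (157, 24)]
84 [(153, 26), (153, 27), (153, 24)]
96 [(148, 26), (148, 26), (148, 27)]
108 [(144, 27), (144, 26), (137, 192)]
120 [(139, 27), (139, 28), (139, 27)]
132 [(134, 28), (134, 29), (134, 29)]
144 [(130, 32), (130, 31), (130, 31)]
156 [(125, 31), (125, 33), (125, 31)]
168 [(120, 33), (120, 33), (121, 34)]
180 [(116, 34), (116, 34), (116, 35)]
192 [(111, 36), (111, 35), (111, 36)]
204 [(107, 38), (106, 37), (106, 37)]
216 [(102, 41), (103, 42), (102, 41)]
228 [(98, 42), (98, 42), (98, 44)]
240 [(92, 41), (92, 41), (93, 42)]
252 [(87, 42), (87, 42), (87, 42)]
264 [(76, 23), (76, 24), (76, 23)]
276 [(73, 32), (73, 32), (73, 31)]
288 [(68, 33), (67, 32), (67, 32)]
```

View pics/w5.png

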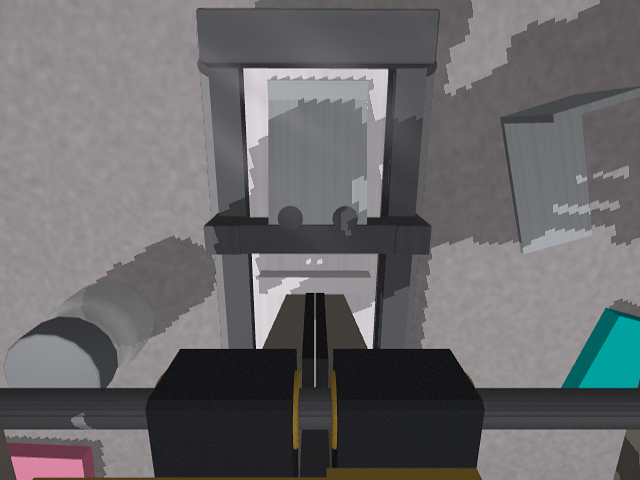

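The tongue's white top runs up to the stop face (row ~68). The rib top is at 32 mm height, so the tongue is bottomed, and about 13 mm short of the bridge, which fits home. I'll relax the push while still pressed, then ease up, separate from the rib and clear.

Run:
```python
from h import *
jx,jy,R=frame(np.radians(-15.3))
tgt=np.array([.5223,-.0407,0])-.036*jx
for L,z,r in [(.099,-.0119,.03),(.0945,-.0105,.03),(.0925,-.0085,.03),(.0915,-.005,.03),(.0905,-.003,.03),(.087,-.001,.03),(.087,.09,.12)]:
    env.movel([*(tgt+L*jx)[:2],z],rate=r); s=env.sense();f=s['wrist_force']
    print(round(s['t'],2),np.round((s['ee_pos']-tgt)@jx*1000,1),round(s['ee_pos'][2]*1000,1),np.round([f@jx,f@jy,f[2]],1))
s=env.sense();p,d=viewer.read_camera('wrist');cv2.imwrite('pics/w6.png',p[:,:,::-1])
I=viewer.camera_info('wrist');T=I['T_tool_cam'];K=I['intrinsics'];v,u=np.mgrid[:480,:640]
c=np.stack([(u-K[0,2])/K[0,0]*d,-(v-K[1,2])/K[1,1]*d,-d],-1)
w=(c@T[:3,:3].T+T[:3,3])@s['tcp_rot'].T+s['ee_pos']
r=(w-[.5223,-.0407,0])@np.c_[jx,jy,[0,0,1]]*1000
for row in range(60,300,6): print(row,[tuple(np.round(r[row,cc]).astype(int)) for cc in (284,345)])
p,d=viewer.read_camera('side');cv2.imwrite('pics/s6.png',cv2.resize(p[190:280,240:370,::-1],(780,540),interpolation=cv2.INTER_CUBIC))
```

```text
17.65 90.9 -10.5 [-22.7  -0.8  33.2]
17.96 91.0 -10.4 [-9.   0.5 12.1]
18.21 91.1 -8.7 [-4.9  1.6  4.6]
18.48 91.2 -5.1 [-4.5  0.2  2.4]
18.73 91.2 -2.8 [-0.1  0.5  0.1]
19.02 87.2 -0.8 [-0.5  0.3  0. ]
19.93 86.4 89.3 [0.7 0.1 0. ]
60 [(np.int64(172), np.int64(18), np.int64(36)), (np.int64(172), np.int64(-19), np.int64(38))]
66 [(np.int64(169), np.int64(18), np.int64(37)), (np.int64(169), np.int64(-20), np.int64(36))]
72 [(np.int64(165), np.int64(18), np.int64(37)), (np.int64(166), np.int64(-20), np.int64(36))]
78 [(np.int64(162), np.int64(18), np.int64(37)), (np.int64(162), np.int64(-20), np.int64(37))]
84 [(np.int64(159), np.int64(18), np.int64(36)), (np.int64(159), np.int64(-20), np.int64(36))]
90 [(np.int64(156), np.int64(19), np.int64(26)), (np.int64(156), np.int64(-21), np.int64(29))]
96 [(np.int64(152), np.int64(18), np.int64(30)), (np.int64(152), np.int64(-20), np.int64(31))]
102 [(np.int64(149), np.int64(19), np.int64(29)), (np.int64(149), np.int64(-21), np.int64(28))]
108 [(np.int64(145), np.int64(19), np.int64(31)), (np.int64(145), np.int64(-21), np.int64(28))]
114 [(np.i
[... 2227 characters left out ...]
p.int64(47), np.int64(-23), np.int64(26))]
258 [(np.int64(43), np.int64(21), np.int64(27)), (np.int64(43), np.int64(-23), np.int64(26))]
264 [(np.int64(38), np.int64(21), np.int64(26)), (np.int64(38), np.int64(-23), np.int64(28))]
270 [(np.int64(34), np.int64(21), np.int64(27)), (np.int64(34), np.int64(-23), np.int64(27))]
276 [(np.int64(29), np.int64(21), np.int64(27)), (np.int64(29), np.int64(-23), np.int64(27))]
282 [(np.int64(24), np.int64(22), np.int64(27)), (np.int64(25), np.int64(-23), np.int64(28))]
288 [(np.int64(19), np.int64(22), np.int64(27)), (np.int64(19), np.int64(-24), np.int64(26))]
294 [(np.int64(15), np.int64(22), np.int64(27)), (np.int64(14), np.int64(-24), np.int64(26))]
```

View pics/w6.png

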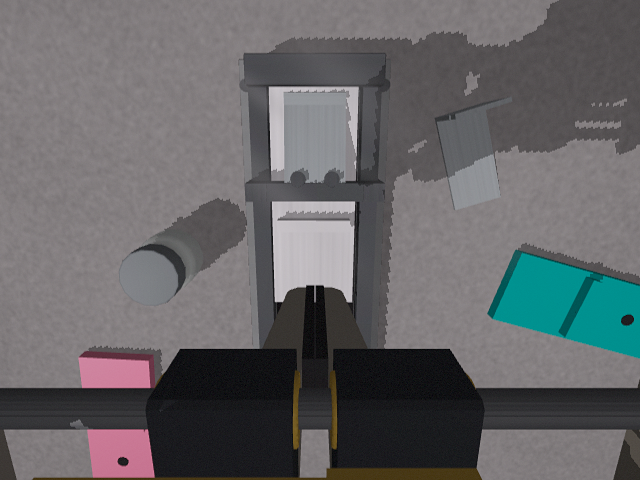

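View pics/s6.png

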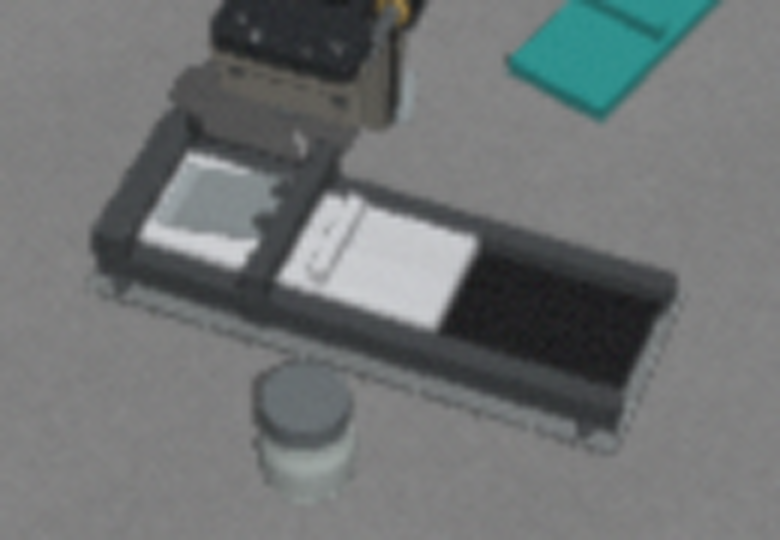

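Run:
```python
import cv2
a=cv2.imread('pics/w6.png')
cv2.imwrite('pics/w6c.png',cv2.resize(a[50:240,230:400],(536,600),interpolation=cv2.INTER_NEAREST))
b=a[:,:,0]
for c in (275,280,352): print(c,a[76:102,c].mean(1).astype(int),a[194:226,c].mean(1).astype(int))
```

```text
275 [ 74  76  78  75  76  78  78  75  64  37 112 183 198 195 195 194 193 192
 192 192 191 191 191 189 188 189] [ 92  92  93  93  93  92  87 138 193 189 187 188 190 188 189 189 190 190
 191 191 191 191 191 191 192 192 191 192 191 192 192 190]
280 [ 77  78  78  75  78  76  78  73  62  35 110 179 197 193 192 192 192 191
 191 191 190 190 189 190 190 188] [ 93  94  94  94  93  93  89 140 195 191 190 191 191 191 191 192 192 193
 193 193 194 194 184 130 105  85 145 200 196 195 196 196]
352 [ 87  87  87  89  88  88  85  86  80  67 111 168 185 183 184 183 183 183
 183 184 183 183 185 184 185 184] [ 73  75  73  73  76  73  68 143 201 196 195 195 194 195 195 194 195 183
 133 135 136 136 137 136 137 135 136 135 136 135 133 131]
```

View pics/w6c.png

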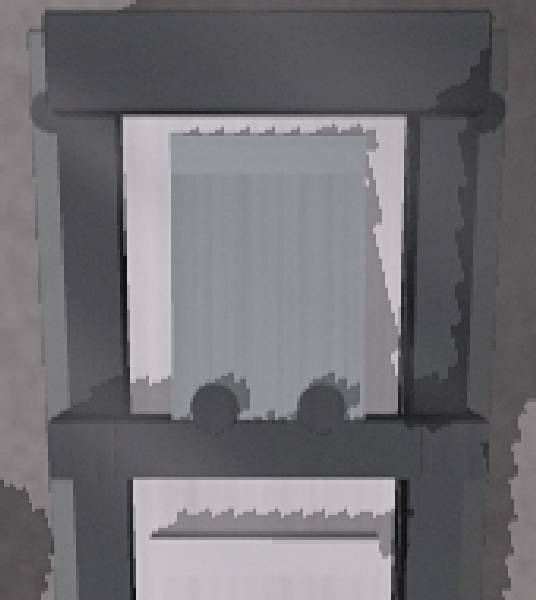

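Run:
```python
from station import workorder, env
print(workorder.finish_job(), env.sense()['t'])
```

```text
the job is handed in; nothing more can be done
the job is handed in; nothing more can be done
```

The tongue is home against the end stop and the job was handed in at about 20 s. The arm was clear, with the fingertips about 125 mm above the bench.

- **Pressing and sliding:** I pressed the aluminium tongue behind its rib with closed fingertips until the bed bottomed, after 8 mm of travel. I then slid it home at about 17–43 N downward. It stopped dead at the end, and the push rose to 34 N without further movement. I eased off the push before lifting away.
- **Final checks:**
    - The tongue's top meets the stop face with no visible gap; I estimate under about 0.5 mm.
    - The rib is about 14 mm short of the bridge, as it should be with the tongue home.
    - The released top is at about 26–27 mm, held under the bridge, with the leaf spring on top of it.
    - The jar, bracket and look-alikes look unmoved in the last pictures.
- **A mismatch:** the shut fingers ended about 36 mm short of the reported TCP. My first descent therefore touched nothing. I measured the real tip position with the wrist and side cameras and worked by force from there.
- **Not checked:** I took no overhead picture at the end, so I did not recheck the far items (tray, screwdriver, wrench and so on). The arm did not go near them.

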